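Hold a turned spindle down in the V-block for marking off

ROBOT

A 6-joint arm with a two-finger parallel gripper is mounted at the origin on the work surface. World frame = base frame: x ahead of the robot, y to its left, z up, the work surface at z = 0. Lengths are in mm, angles in rad, forces in N, time in s.
With the tool pointing down it reaches from about 350 to 975 mm from the base axis. Payload 7.1 kg.
Tool frame: the origin (TCP) lies on the front face of the gripper's body, between the roots of the fingers; the fingertips stand 80 mm ahead of it and the grasp point (between the pads) lies 61 mm ahead of it (env.tips_ahead is the distance from the TCP to the fingertips, in mm); z points along the fingers, y is the direction in which the jaws open and shut (so a half turn about z gives the same grasp; the last joint's range is limited). The gripper opens to 88 mm and grips with 3 to 60 N. Pads are 20 mm wide; open, the fingers measure 115 mm over their backs; the gripper's body (75 mm by 178 mm) begins 61 mm behind the grasp point.
Start: joints at [1.141, 0.423, 1.63, -0, 1.089, -0.019], TCP at [249.557, 572.998, 302.675] pointing down, gripper open.
Joint ranges: [-3, 3], [-0.9, 2.11], [0.09, 2.58], [-1.31, 4.45], [0.11, 2.69], [-2.54, 2.54]. Speed limits (rad/s): [2.39, 2.39, 3.01, 3.14, 3.14, 3.14].

INTERFACE

Orientations are given as a unit quaternion [x, y, z, w].
In Python, from station import env, set_gripper, viewer, workorder gives the robot as it stands. Calls block until the motion is done:
- env.reach(position, orientation): joint-space move of the TCP to a pose.
- env.move_l(position, rot=None, rate=150, f_stop=None): straight line of the TCP; rot=None keeps the orientation; rate is the mean speed in mm/s. With f_stop (N) it stops when the force on the tool has changed by that much, and returns True; else False.
- env.move_joints(angles): joint-space move.
- set_gripper(opening): finger opening in mm; the grip force is fixed at half the most; returns when the fingers have stopped.
- env.hold(seconds).
- env.ik(position, orientation): joint angles nearest the present ones, or None.
- env.read_state(): the state.
- viewer.camera(name): name is "side" or "top" or "wrist"; returns the picture (384x512x3 uint8, blue, green, red); there is no depth.
- viewer.camera_params(name): a dict with "fx", "fy", "cx", "cy" (pixels), "dist" ([k1, k2, p1, p2, k3] as OpenCV has them; the pictures are not rectified), "pose" (4x4, takes a point from camera to world coordinates); the wrist camera has in their place "tool_from_camera" (4x4, takes a point from camera to tool coordinates, whose origin is the TCP and whose axes are the flange's). Camera axes: x right, y up, looking along -z (the intrinsics and any distortion apply to the point x, -y, -z); pixel columns grow to the right and rows downward; lengths in mm; the calibration is good to about 2 mm. A picture is of the moment at which its call begins: read the wrist's pose just before it. camera_params takes no time and is no camera call.
A pose or a line that the arm cannot do raises env.IKError and nothing moves.
- workorder.sign_off(): hands the job in, once; it reports no verdict.
The state is a dict: "time_s": time; "qpos": joint angles; "dq": joint speeds; "tau": joint torques, N m; "tool_pos": TCP position; "orientation": TCP orientation; "force": force on the tool from outside, world axes, zero at the start; "wrist_torque": the same for the moment, N m; "width": finger opening in mm.
Only numpy, scipy, OpenCV 4.12 (cv2) and the standard library are available. Lean on these libraries where they do the work, as an engineer would, in place of code of your own. Each camera call takes 0.05 s, during which the arm holds its last target. There are 200 camera calls.

TASK

Take the turned spindle with the thin stub on one end off the wooden rest and lay it gently, without dropping or ramming it, in the V-block with its plain end up against the end stop. Then press it down firmly, with about 15 N, so that it bears on both flanks of the V, ready for marking off, and finish while your fingers are still holding it pressed there. Leave the other turned part, the height gauge, the caliper and the tape roll where they are.

Things in the scene. Friction and masses are not known exactly. Their poses are not given: they have to be found in the camera images.
- spindle: Turned aluminium spindle, 0.28 to 0.44 kg, lying level in one of the rest's two places: barrel 32 mm in diameter, 150 mm long, with a stub 18 mm in diameter, 22 mm long on one end. Origin on the axis at the middle of the barrel, 50 mm above the bench at the start; x runs along the spindle towards the stub (y and z turn as it rolls)
- plain_end (a point): Centre of the flat plain end face of the spindle's barrel (75 mm from the spindle's origin along its -x)
- stub_end (a point): Centre of the outer end face of the spindle's thin stub (97 mm from the spindle's origin along its +x)
- plain_pin: The other turned aluminium part, in the other place of the rest: a plain cylinder 32 mm in diameter and 116 mm long without a stub; origin at its middle on the axis, x along it. To be left in the rest
- rest: Fixed wooden rest: board 150 x 160 x 12 mm, two notched rails across it, 14 mm thick at x = +-46 mm (78 mm clear between them for fingers), tops 44 mm above the bench. Notches 34 mm wide, 10 mm deep at y = +-37.5 mm; a part lies across both rails along the rest's x axis, its axis 50 mm above the bench. Origin under the board's centre, z up
- vblock: Fixed dark steel V-block: base 184 x 84 x 12 mm on the bench, two uprights 35 mm long, 64 mm wide, tops 46 mm above the bench, at x = +-52.5 mm (70 mm clear between for fingers). The 90 degree V runs along x through both, 36 mm wide at the top; the seated spindle's axis is at y = 0, z = 50.6 mm, its origin at x = -3 mm, stub to +x. Origin under the base on the bench, z up
- stop_face (a point): Point on the face of the upright end stop plate (50 mm wide, top 64 mm above the bench) at the V-block's -x end, where the middle of the seated spindle's plain end comes: x = -78, y = 0, z = 50.6 mm in the V-block's frame
- flank_left: The two ground steel strips that form the V-block's flank on its +y side (one strip per upright), sloping down towards the middle at 45 degrees; fixed; origin and axes coincide with the V-block's
- flank_right: The two ground steel strips that form the V-block's flank on its -y side; fixed; origin and axes coincide with the V-block's
- height_gauge: Height gauge, loose, standing beyond the work: base 60 x 85 x 28 mm, column to 178 mm, steel; origin under the base's centre. To be left alone
- tape_roll: Roll of masking tape lying flat, loose: 92 mm in diameter, 24 mm high; origin under its centre. To be left alone
- caliper: Digital caliper lying flat, loose: 215 mm long, at most 12 mm high; origin under the middle of its beam. To be left alone

How it is judged:
By the outcome, as a careful person would: the job done as asked, in the order asked, and still so for the second after the job is handed in, while the arm keeps its last pose, push and grip.
It also fails if it takes over 42 s, if anything falls off the work surface, if the arm or the gripper's body presses on something with over 40 N, if the wrist force passes 120 N, or if a joint passes its speed limit or range.

## Working session

There is one attempt and no reset: what is moved stays moved. The work goes in short steps, each a Python script; the robot and the scene stay as the last script left them, time stands still between calls to the robot, and variables do not carry over. Pictures are saved under pics/ and viewed, about 8 in all and at most 12, crops included, and the job is handed in when it is done.

```bash
mkdir -p pics; ls; python3 - <<'E'
from station import env,viewer
import cv2
for n in("top","side"):
    cv2.imwrite(f"pics/{n}0.png",viewer.camera(n)); p=viewer.camera_params(n); print(n,p)
print(viewer.camera_params("wrist")); print(env.read_state())
E
```

```text
pics
top {'fx': 452.8721201005265, 'fy': 452.8721201005265, 'cx': 250.8347931825707, 'cy': 190.1856579264487, 'dist': array([-0.15468939,  0.        ,  0.        ,  0.        ,  0.        ]), 'pose': array([[ 1.24011492e-02,  9.97270469e-01, -7.27861443e-02,
         4.99361523e+02],
       [-9.99882545e-01,  1.30233608e-02,  8.08011614e-03,
        -1.62877688e+01],
       [ 9.00598144e-03,  7.26773925e-02,  9.97314839e-01,
         1.30837841e+03],
       [ 0.00000000e+00,  0.00000000e+00,  0.00000000e+00,
         1.00000000e+00]])}
side {'fx': 439.3854621716907, 'fy': 439.3854621716907, 'cx': 257.9421391801996, 'cy': 189.28931131553756, 'dist': array([-0.10041454,  0.        ,  0.        ,  0.        ,  0.        ]), 'pose': array([[ 9.71088767e-01,  1.23832881e-01, -2.04088274e-01,
         3.62479591e+02],
       [-2.38023228e-01,  5.67485619e-01, -7.88229038e-01,
        -9.73477007e+02],
       [ 1.82084875e-02,  8.14018114e-01,  5.80554012e-01,
         7.77139791e+02],
       [ 0.00000000e+00,  0.00000000e+00,  0.00000000e+00,
         1.00000000e+00]])}
{'fx': 274.02881837
[... 494 characters left out ...]
,
         1.00000000e+00]])}
{'time_s': 0.1, 'qpos': array([ 1.14101382e+00,  4.23788309e-01,  1.63058635e+00,  9.89683954e-06,
        1.08861203e+00, -1.89780171e-02]), 'dq': array([-0.00077227, -0.00171638, -0.0019333 ,  0.00015129,  0.00186317,
       -0.00066303]), 'tau': array([-4.49216368e-04, -5.45613420e+01, -2.74324572e+01,  6.44720905e-02,
        1.87789451e-02, -1.68966989e-05]), 'tool_pos': array([249.39363726, 572.66689902, 301.97513965]), 'orientation': array([ 2.03963168e-01,  9.78978315e-01, -6.78567545e-04, -1.59360208e-04]), 'force': array([-0.18282577,  0.19693246,  0.26877209]), 'wrist_torque': array([-0.04627294, -0.00310958, -0.02597106]), 'width': 88.14780376444492}
```

View pics/top0.png

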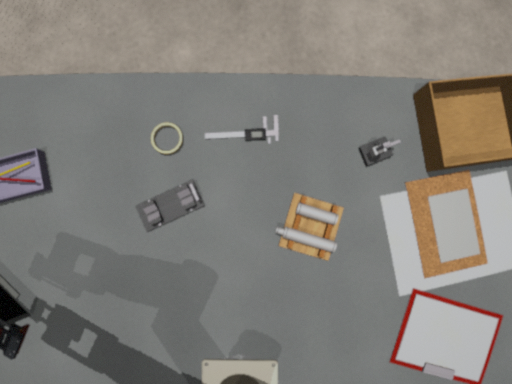

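View pics/side0.png

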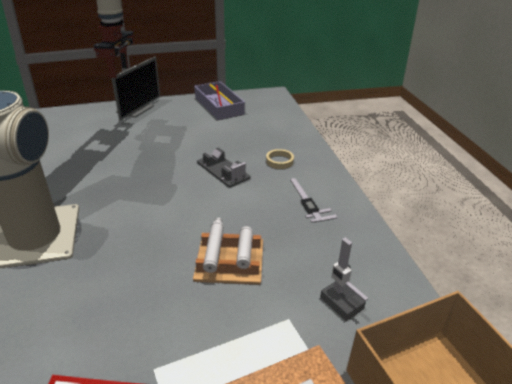

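Top view: the spindle lies in the lower place of the rest, with its stub at (278,231) and plain end at (336,246). The V-block is at (170,205), with the stop apparently at the right end, about (196,190). Next I'll get coarse positions and a wrist view over each.

```bash
cat > h.py <<'E'
from station import env,set_gripper,viewer,workorder
import numpy as np,cv2
from scipy.spatial.transform import Rotation as R
def cam(name,st=None):
    p=viewer.camera_params(name)
    if name!="wrist": T=p["pose"]
    else:
        W=np.eye(4);W[:3,:3]=R.from_quat(st["orientation"]).as_matrix();W[:3,3]=st["tool_pos"];T=W@p["tool_from_camera"]
    return T,np.array([[p["fx"],0,p["cx"]],[0,p["fy"],p["cy"]],[0,0,1]]),p["dist"]
def ray(c,uv,z):
    T,K,d=c
    n=cv2.undistortPoints(np.array(uv,float).reshape(-1,1,2),K,d).reshape(-1,2)
    v=np.c_[n[:,0],-n[:,1],-np.ones(len(n))]@T[:3,:3].T
    return T[:3,3]+v*((z-T[2,3])/v[:,2:])
def proj(c,P):
    T,K,d=c
    q=(np.atleast_2d(P)-T[:3,3])@T[:3,:3]*[1,-1,-1]
    return cv2.projectPoints(q,np.zeros(3),np.zeros(3),K,d)[0].reshape(-1,2)
def quat(yaw):  # tool down, tool x axis at world angle yaw
    c,s=np.cos(yaw),np.sin(yaw)
    return R.from_matrix(np.array([[c,s,0],[s,-c,0],[0,0,-1]])).as_quat()
E
python3 - <<'E'
from h import *
c=cam("top")
P=ray(c,[(278,231),(336,246)],50);print(P)
V=ray(c,[(196,190),(145,216),(170,205)],40);print(V)
st=env.read_state();print(R.from_quat(st["orientation"]).as_matrix().round(2))
import pickle
for n,t in(("v",V[2]),("r",P.mean(0))):
    yaw=np.pi+np.arctan2(t[1],t[0])
    q=quat(np.arctan2(t[1],t[0])); q2=quat(yaw)
    for Q,a in((q2,yaw),(q,yaw-np.pi)):
        p=[t[0]+30*np.cos(a),t[1]+30*np.sin(a),240]
        s=env.ik(p,Q)
        print(n,a,s)
        if s is not None: break
    env.reach(p,Q); st=env.read_state()
    im=viewer.camera("wrist"); cv2.imwrite(f"pics/w{n}.png",im); pickle.dump(cam("wrist",st),open(f"c{n}.pkl","wb"))
    print(st["time_s"],st["tool_pos"])
E
```

```text
[[ 478.65501501 -103.25682695   50.        ]
 [ 438.29070068 -265.84720482   50.        ]]
[[590.4404836  127.61456861  40.        ]
 [515.14968493 270.5829557   40.        ]
 [547.20463454 200.17661378  40.        ]]
[[-0.92  0.4  -0.  ]
 [ 0.4   0.92 -0.  ]
 [ 0.   -0.   -1.  ]]
v 3.4922880382851935 [ 3.29161859e-01  4.01074880e-01  1.83763663e+00 -4.44089210e-16
  9.02881147e-01 -1.59232985e+00]
1.825 [519.02089827 190.46572556 240.14745227]
r 2.7589016348459143 [-4.08328035e-01  2.83112841e-01  2.02522108e+00 -4.44089210e-16
  8.33258736e-01 -1.59643334e+00]
3.275 [ 431.16014904 -172.82041611  240.09014895]
```

View pics/wv.png

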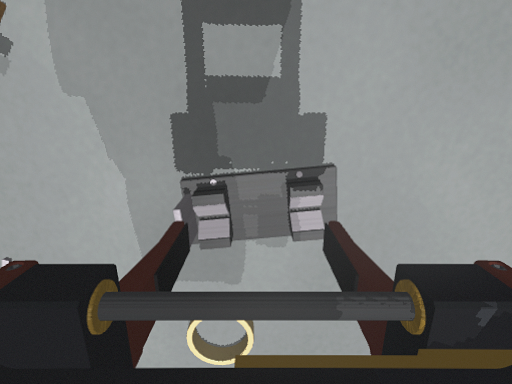

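View pics/wr.png

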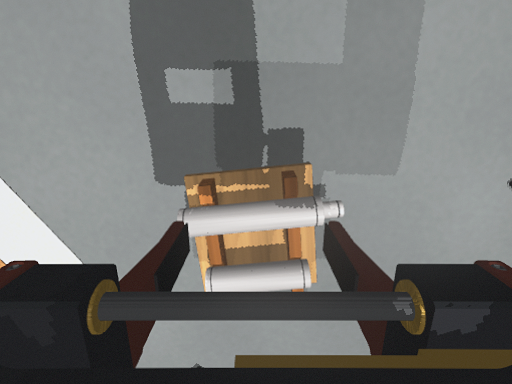

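Wrist views: the V-block uprights are at about (212,215) and (306,208), with the stop plate at the left end, about (178,214). The spindle's plain end is at (180,217) and its stub at (343,209). No flip is needed. I'll enlarge both to pick exact points.

```bash
python3 - <<'E'
import cv2,numpy as np
a=cv2.imread("pics/wv.png")[155:265,160:360];b=cv2.imread("pics/wr.png")[155:230,160:360]
cv2.imwrite("pics/z.png",cv2.resize(np.vstack([a,b]),None,fx=3.2,fy=3.2,interpolation=cv2.INTER_CUBIC))
E
```

```text
(no output)
```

View pics/z.png

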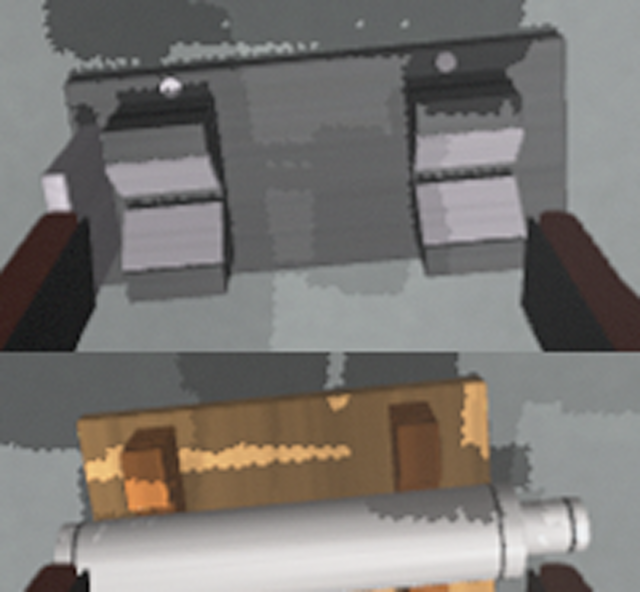

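```bash
cat > fit.py <<'E'
from h import *
import pickle,json
from scipy.optimize import least_squares
cv,cr=pickle.load(open("cv.pkl","rb")),pickle.load(open("cr.pkl","rb"))
def w(p,L): c,s=np.cos(p[2]),np.sin(p[2]); L=np.atleast_2d(L); return np.c_[p[0]+c*L[:,0]-s*L[:,1],p[1]+s*L[:,0]+c*L[:,1],L[:,2]]
L=[(-92,42,12),(92,42,12),(-70,18,46),(-35,18,46),(35,18,46),(70,18,46),(-70,-18,46),(-35,-18,46),(35,-18,46),(70,-18,46),(-70,32,46),(-35,32,46)]
U=np.array([(68,86),(563,40),(107,162),(216,155),(415,138),(522,128),(122,269),(222,261),(430,247),(524,238),(106,128),(210,120)])/3.2+[160,155]-.35
f=lambda p:(proj(cv,w(p,L))-U).ravel()
r=least_squares(f,[547,200,2.05],loss="soft_l1",x_scale=[10,10,.1]);print("V",r.x);print(r.fun.reshape(-1,2).round(1).tolist())
th=np.linspace(0,2*np.pi,60)
def cyl(x,rad): return np.c_[np.full(60,x),rad*np.cos(th),50+rad*np.sin(th)]
top=np.array([(100,520),(200,511),(300,503),(400,495),(480,488)])/3.2+[160,45]-.35
ul,ur=57/3.2+159.65,590/3.2+159.65
def g(p):
    E=[proj(cr,w(p,cyl(x,16))) for x in np.linspace(-75,75,16)]
    m=np.array([e[e[:,1].argmin()] for e in E])
    d=np.interp(top[:,0],m[:,0],m[:,1])-top[:,1]
    return np.r_[d,E[0][:,0].min()-ul,proj(cr,w(p,cyl(97,9)))[:,0].max()-ur]
s=least_squares(g,[458,-185,1.33],x_scale=[10,10,.1],diff_step=1e-4);print("S",s.x,s.fun.round(2))
json.dump(dict(V=list(r.x),S=list(s.x)),open("fit.json","w"))
E
python3 fit.py
```

```text
V [550.51905473 205.7484611    2.00173401]
[[-2.8, -2.3], [0.6, -0.3], [0.4, 2.0], [-1.3, 1.7], [1.8, 2.1], [1.4, 2.7], [0.4, -1.2], [0.5, -1.0], [-1.5, -1.2], [1.0, -0.7], [-1.3, 0.3], [-0.9, 0.2]]
S [ 459.30390534 -190.22586429    1.27725699] [-0.04  0.16  0.04 -0.07  0.03 -0.62  0.62]
```

```bash
cat >> fit.py <<'E'
def f2(p):
    M=np.array(L,float); M[2:10,1]*=p[3]/18
    return (proj(cv,w(p,M))-U).ravel()
r=least_squares(f2,[*r.x,18],loss="soft_l1",x_scale=[10,10,.1,1]);print("V",r.x);print(r.fun.reshape(-1,2).round(1).tolist())
json.dump(dict(V=list(r.x[:3]),S=list(s.x)),open("fit.json","w"))
E
python3 fit.py
python3 - <<'E'
from h import *
import json
x,y,a=json.load(open("fit.json"))["S"]
d=np.array([np.cos(a),np.sin(a)]); g=np.array([x,y])+4*d
q=quat(a)
set_gripper(60)
env.reach([*g,200],q)
env.move_l([*g,150],rate=150)
print(env.move_l([*g,111.5],rate=60,f_stop=8)); s=env.read_state();print(s["tool_pos"],s["force"])
set_gripper(20)
s=env.read_state();print(s["time_s"],s["width"],s["force"],s["tool_pos"],g)
E
```

```text
V [550.51905473 205.7484611    2.00173401]
[[-2.8, -2.3], [0.6, -0.3], [0.4, 2.0], [-1.3, 1.7], [1.8, 2.1], [1.4, 2.7], [0.4, -1.2], [0.5, -1.0], [-1.5, -1.2], [1.0, -0.7], [-1.3, 0.3], [-0.9, 0.2]]
S [ 459.30390534 -190.22586429    1.27725699] [-0.04  0.16  0.04 -0.07  0.03 -0.62  0.62]
V [550.22903126 205.65698991   2.00406319  19.82092229]
[[-2.9, -2.3], [0.5, -0.7], [0.1, 0.3], [-1.5, -0.1], [1.7, 0.1], [1.3, 0.7], [0.7, 0.2], [0.7, 0.3], [-1.3, -0.1], [1.1, 0.4], [-1.3, 0.1], [-1.0, 0.0]]
False
[ 460.48389029 -186.40637951  111.41122038] [-0.4828656  -0.18480168 -0.45511716]
7.1083 31.319458098481906 [-1.35119294  1.00990951  1.73182495] [ 460.37032919 -186.36042684  111.63187037] [ 460.46127323 -186.39696111]
```

```bash
python3 - <<'E'
from h import *
import json,pickle
s=env.read_state(); p=s["tool_pos"]
env.move_l([p[0],p[1],115],rate=20)
env.move_l([p[0],p[1],210],rate=120)
s=env.read_state();print(s["width"],s["force"])
x,y,a=json.load(open("fit.json"))["V"]
d=np.array([np.cos(a),np.sin(a)]); g=np.array([x,y])+(1+12)*d
env.reach([*g,210],quat(a))
env.move_l([*g,135],rate=100)
s=env.read_state();print(s["time_s"],s["width"],s["force"],s["tool_pos"],g)
pickle.dump(cam("wrist",s),open("ch.pkl","wb"))
A=viewer.camera("wrist");B=viewer.camera("side");C=viewer.camera("top")
cv2.imwrite("pics/hw.png",A)
c=lambda im,p:cv2.resize(im[p[1]:p[1]+75,p[0]:p[0]+100],(400,300),interpolation=cv2.INTER_CUBIC)
cv2.imwrite("pics/h.png",np.vstack([np.hstack([c(B,(175,130)),c(C,(120,165))]),np.hstack([cv2.resize(A,(400,300)),cv2.resize(A[130:330,130:390],(400,300))])]))
E
```

```text
31.114585025616137 [ 0.06492093  0.33763886 -3.35897723]
10.8 31.675378099537813 [ 0.35763168 -0.04740158 -1.61393136] [545.18220983 217.55037206 135.43323351] [544.77113676 217.45577745]
```

View pics/h.png

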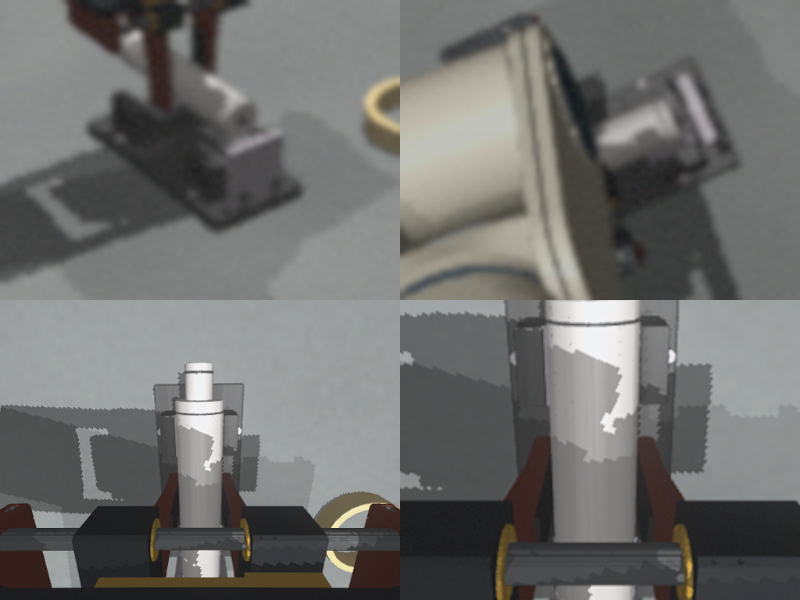

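Wrist view: the held spindle is parallel to the V and centred on the uprights within about 1 mm, with its stub pointing away from the stop. Next I'll hover just above the seat, slide to the stop, then seat it.

```bash
python3 - <<'E'
from h import *
import json
x,y,a=json.load(open("fit.json"))["V"]
d=np.array([np.cos(a),np.sin(a)]);n=np.array([-d[1],d[0]])
V=np.array([x,y])
def rep(t):
    s=env.read_state();f=s["force"];p=s["tool_pos"]
    print(t,round(s["time_s"],2),"loc",((p[:2]-V)@d).round(2),((p[:2]-V)@n).round(2),p[2].round(2),"F",(f[:2]@d).round(2),(f[:2]@n).round(2),f[2].round(2),"w",s["width"].round(2));return s
g=V+13*d
env.move_l([*g,118],rate=60,f_stop=6);rep("118")
print(env.move_l([*g,114.7],rate=15,f_stop=4));env.hold(.2);rep("114.7")
print(env.move_l([*(V-5*d),114.7],rate=12,f_stop=4));rep("stop");env.hold(.2);rep("stop")
E
```

```text
Traceback (most recent call last):
AttributeError: 'float' object has no attribute 'round'
```

```bash
cat > v.py <<'E'
from h import *
import json
x,y,a=json.load(open("fit.json"))["V"]
d=np.array([np.cos(a),np.sin(a)]);n=np.array([-d[1],d[0]])
V=np.array([x,y])
def rep(t):
    s=env.read_state();f=s["force"];p=s["tool_pos"]
    print(t,"t%.2f loc %.2f %.2f %.2f F %.2f %.2f %.2f w %.2f"%(s["time_s"],(p[:2]-V)@d,(p[:2]-V)@n,p[2],f[:2]@d,f[:2]@n,f[2],s["width"]));return s
E
python3 - <<'E'
from v import *
g=V+13*d
rep("118")
print(env.move_l([*g,114.7],rate=15,f_stop=4));env.hold(.2);rep("114.7")
print(env.move_l([*(V-5*d),114.7],rate=12,f_stop=4));rep("stop");env.hold(.2);rep("stop")
E
```

```text
118 t11.38 loc 13.03 0.41 117.31 F 0.25 -0.14 -3.03 w 30.98
False
114.7 t11.95 loc 13.00 -0.07 114.81 F 0.03 0.32 -3.20 w 31.73
True
stop t12.94 loc 0.91 0.54 114.10 F 1.19 -1.08 -2.65 w 31.64
stop t13.14 loc 0.95 0.85 113.61 F -0.09 -0.16 -1.98 w 31.29
```

```bash
python3 - <<'E'
from v import *
p=V+0.9*d
print(env.move_l([*p,109],rate=8,f_stop=4));rep("down")
for i in range(4): env.hold(.1);rep("h")
E
```

```text
True
down t13.43 loc 0.96 0.27 112.94 F -0.03 -1.10 4.06 w 31.26
h t13.53 loc 0.96 0.26 112.94 F -1.76 -1.63 4.54 w 31.00
h t13.63 loc 0.97 0.29 112.90 F -0.69 -2.71 5.27 w 31.78
h t13.73 loc 0.96 0.27 112.92 F 0.16 -1.64 5.25 w 31.52
h t13.83 loc 0.96 0.25 112.91 F 0.62 -1.07 4.60 w 31.74
```

```bash
python3 - <<'E'
from v import *
s=env.read_state()
def F(k=8):
    L=[]
    for i in range(k): env.hold(.05);L.append(env.read_state()["force"])
    f=np.mean(L,0);return np.array([f[:2]@d,f[:2]@n,f[2]])
f0=F();print(f0)
z=s["tool_pos"][2]
print(env.move_l([*(V+.9*d+.15*n),z-4],rate=5,f_stop=8));rep("press")
print(F());rep("after")
E
```

```text
[-0.36872686 -1.71461396  5.60328297]
True
press t14.63 loc 0.92 -0.34 112.30 F -0.20 0.67 3.81 w 31.24
[0.18745083 0.57706745 4.94629665]
after t15.03 loc 0.92 -0.35 112.29 F 0.76 0.78 6.20 w 31.64
```

```bash
cat >> v.py <<'E'
def F(k=8):
    L=[]
    for i in range(k): env.hold(.05);L.append(env.read_state()["force"])
    f=np.mean(L,0);return np.array([f[:2]@d,f[:2]@n,f[2]])
E
python3 - <<'E'
from v import *
for i in range(4):
    p=env.read_state()["tool_pos"]
    r=env.move_l([p[0],p[1],p[2]-.4],rate=5);f=F(6);print(r,f.round(2));rep("p")
    if f[2]>12: break
E
```

```text
False [0.18 0.65 7.47]
p t15.58 loc 0.92 -0.31 112.25 F 0.44 0.25 7.09 w 31.45
False [0.25 1.34 8.52]
p t16.13 loc 0.92 -0.30 112.24 F 0.85 1.27 7.97 w 31.78
False [0.04 0.94 8.18]
p t16.68 loc 0.93 -0.30 112.25 F -0.43 1.67 7.56 w 30.95
False [-0.39  1.09  7.99]
p t17.23 loc 0.93 -0.30 112.26 F 0.34 1.34 7.97 w 31.23
```

The z reading stays at 112.25, which matches the seated height (112.2 expected). The press comes from servo stiffness, so I'll command progressively lower absolute targets.

```bash
python3 - <<'E'
from v import *
p=env.read_state()["tool_pos"]
for k in (.55,.7,.85,1.0,1.15,1.3):
    env.move_l([p[0],p[1],112.25-k],rate=5);f=F(8);print(k,f.round(2));rep("p")
    if f[2]>13.7: break
E
```

```text
0.55 [0.24 1.28 9.66]
p t17.88 loc 0.91 -0.31 112.23 F 0.60 1.14 9.88 w 31.19
0.7 [-0.14  1.99 10.91]
p t18.53 loc 0.92 -0.32 112.24 F -0.01 1.96 10.98 w 31.64
0.85 [ 0.17  2.45 12.16]
p t19.18 loc 0.92 -0.29 112.20 F -0.77 1.64 12.31 w 31.73
1.0 [-0.    3.06 13.73]
p t19.83 loc 0.93 -0.33 112.21 F -0.58 3.80 14.17 w 31.21
```

```bash
python3 - <<'E'
from v import *
q=V-.3*n
def to(lx,ly,z,t,r=5):
    env.move_l([*(V+lx*d+ly*n),z],rate=r);f=F(6);print(t,f.round(2));rep(t);return f
to(.9,-.1,112.1,"relax")
for lx in (.5,.1,-.3):
    f=to(lx,-.1,112.1,"push%.1f"%lx)
    if f[0]>5: break
E
```

```text
relax [-0.09 -0.49  6.1 ]
relax t20.46 loc 0.92 -0.29 112.29 F -0.37 -0.95 5.81 w 31.46
push0.5 [ 2.94 -0.51  6.  ]
push0.5 t21.01 loc 0.86 -0.28 112.26 F 3.27 -0.62 5.33 w 31.31
push0.1 [ 4.41 -0.64  6.34]
push0.1 t21.56 loc 0.78 -0.29 112.30 F 4.66 -0.55 5.82 w 31.64
push-0.3 [ 6.63 -0.84  6.67]
push-0.3 t22.11 loc 0.77 -0.30 112.30 F 7.25 -1.02 6.59 w 31.40
```

```bash
python3 - <<'E'
from v import *
def to(lx,ly,z,t,r=5):
    env.move_l([*(V+lx*d+ly*n),z],rate=r);f=F(6);print(t,f.round(2));rep(t);return f
for z in (111.7,111.3,111.1,110.95):
    f=to(.4,.0,z,"z%.2f"%z)
    if f[2]>14: break
s=env.read_state()
A=viewer.camera("wrist");B=viewer.camera("side");C=viewer.camera("top")
c=lambda im,p:cv2.resize(im[p[1]:p[1]+75,p[0]:p[0]+100],(400,300),interpolation=cv2.INTER_CUBIC)
cv2.imwrite("pics/f.png",np.vstack([np.hstack([c(B,(175,130)),c(C,(120,165))]),np.hstack([cv2.resize(B,(400,300)),cv2.resize(A[130:330,130:390],(400,300))])]))
E
```

```text
z111.70 [3.16 0.54 9.31]
z111.70 t22.72 loc 0.84 -0.28 112.25 F 3.42 1.39 9.04 w 31.26
z111.30 [ 3.    2.04 13.87]
z111.30 t23.27 loc 0.85 -0.28 112.22 F 3.33 2.14 14.19 w 31.61
z111.10 [ 3.37  2.78 15.63]
z111.10 t23.82 loc 0.86 -0.31 112.20 F 3.43 2.53 15.37 w 31.06
```

View pics/f.png

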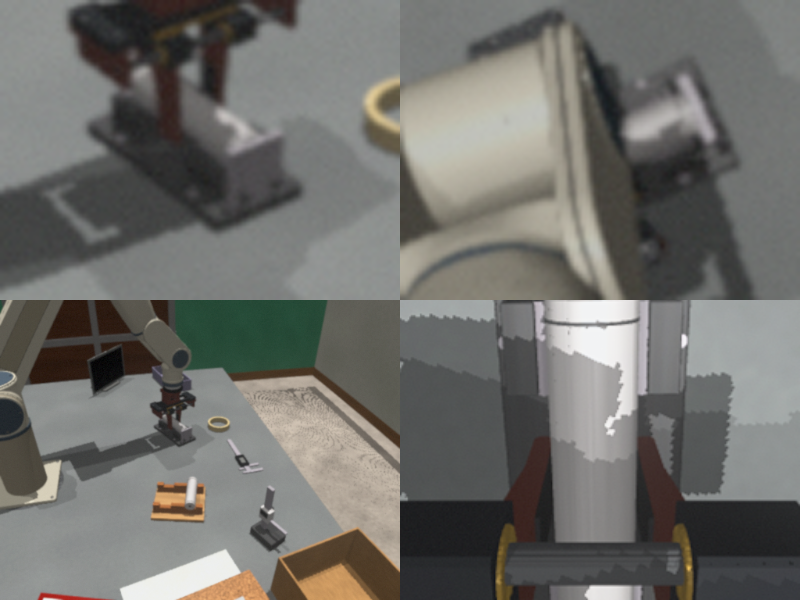

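The views show the spindle level in the V with both flanks beside it and its plain end at the stop plate. The other parts are unmoved. One small lateral trim, then hand in.

```bash
python3 - <<'E'
from v import *
env.move_l([*(V+.4*d+.3*n),111.15],rate=5);print(F(6).round(2));rep("t")
env.hold(.5);print(F(6).round(2));rep("end")
if 12.5<F(6)[2]<17.5: workorder.sign_off();print("signed")
E
```

```text
[ 3.6   1.85 14.3 ]
t t24.52 loc 0.82 -0.23 112.20 F 3.77 2.11 15.13 w 31.36
[ 3.41  1.41 14.16]
end t25.32 loc 0.83 -0.25 112.22 F 4.05 2.46 13.74 w 31.70
the job is handed in; nothing more can be done
signed
```

I moved the spindle from the rest to the V-block and laid it in gently, with its plain end against the end stop. I pressed it down and handed the job in with the fingers still gripping and pressing it. Robot time was about 26 s of the 42 s allowed.

Last checks:
- **Press:** about 14.2 N downward measured on the tool, with no sign of slipping in the fingers. The spindle's own weight adds roughly 3 N on the flanks.
- **Seating:** the sideways force was only about 1.4–2 N against that press, so both flanks carry load. The tool height was 112.2 mm, which matches the seated height I expected.
- **End stop:** a light push towards the stop came up against something solid within 0.2 mm of where I expected it. About 3.5 N of push remained against it at hand-in.
- **Other parts:** the last pictures show the plain pin, height gauge, caliper and tape roll where they were.

**Disagreements:**
- One base corner in my V-block picture fit was off by about 3 pixels. I relied on contact forces for the final placing instead.
- After the first touch in the V, the tool height read 0.7 mm too high. It came right after a small sideways correction.

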